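# Find the fullest coin tin

### The job

The three coin tins from the laundry machines look alike, but one is clearly the heaviest: going from the robot's left to its right, lift each tin about five centimetres straight up off its circle to feel its weight, and set it down gently on the same circle before taking the next. Then lift the heaviest and finish while holding it upright and still in the gripper, about 15 cm above the mat, with the other two left standing on their circles. Do not tip or drop a tin, and leave the padlock, the paper roll and the little pot on the mat where they are.

Things in the scene. Friction and masses are not known exactly. Their poses are not given: they have to be found in the camera images.
- tin_a: one of three coin tins that look alike: closed rigid upright cylinder, 60 mm diameter, 85 mm high, bare metal, flush yellow lid band, black coin slot on top. Origin: centre of its underside, z up. Weight 0.3 to 0.9 kg; one tin, in any of the three places, is at least 150 g heavier than the other two. Starts upright within 8 mm of the centre of one of the mat's circles
- tin_b: one of three coin tins that look alike: closed rigid upright cylinder, 60 mm diameter, 85 mm high, bare metal, flush yellow lid band, black coin slot on top. Origin: centre of its underside, z up. Weight 0.3 to 0.9 kg; one tin, in any of the three places, is at least 150 g heavier than the other two. Starts upright within 8 mm of the centre of one of the mat's circles
- tin_c: one of three coin tins that look alike: closed rigid upright cylinder, 60 mm diameter, 85 mm high, bare metal, flush yellow lid band, black coin slot on top. Origin: centre of its underside, z up. Weight 0.3 to 0.9 kg; one tin, in any of the three places, is at least 150 g heavier than the other two. Starts upright within 8 mm of the centre of one of the mat's circles
- mat: flat black rubber mat fixed on the counter, 250 mm (own x) by 420 mm (own y), 4 mm thick; origin at the centre of its underside. Three circles 120 mm apart lie in a row along its y axis, 20 mm from its middle on the -x side; its x axis points away from the robot, turned at most 0.35 rad
- place_left (a point): centre, on the mat's upper face, of the left circle (84 mm across) on the mat: the robot's left, mat y = +120 mm
- place_middle (a point): centre, on the mat's upper face, of the middle circle (84 mm across) on the mat: mat y = 0
- place_right (a point): centre, on the mat's upper face, of the right circle (84 mm across) on the mat: the robot's right, mat y = -120 mm
- padlock: bystander: brass padlock standing on the mat, 22 x 40 mm, 58 mm high; origin at the centre of its underside
- coin_roll: bystander: white paper roll with a red band standing on the mat, 26 mm diameter, 60 mm high; origin at the centre of its underside
- pot: bystander: small white plastic pot with a red cap standing on the mat, 40 mm diameter, 50 mm high; origin at the centre of its underside
Mind the look-alikes: they are no part of the job. Leave any green or purple look-alike of the tin_c alone. Leave any green look-alike of the tin_b alone.

How it is judged:
On the way, in this order (a step that is already met when the one before it is completed fails the run):
1. the tin on the left circle is held at least 25 mm up, over its circle (within 50 mm sideways) (((horizontal distance between tin_a and place_left below 0.05 m and height (world z) of tin_a above 0.029 m and angle between tin_a's own z axis and vertical below 0.35 rad and contact force between the fingers and tin_a above 1 N) or (horizontal distance between tin_b and place_left below 0.05 m and height (world z) of tin_b above 0.029 m and angle between tin_b's own z axis and vertical below 0.35 rad and contact force between the fingers and tin_b above 1 N) or (horizontal distance between tin_c and place_left below 0.05 m and height (world z) of tin_c above 0.029 m and angle between tin_c's own z axis and vertical below 0.35 rad and contact force between the fingers and tin_c above 1 N))), for 0.2 s.
2. the tin on the middle circle is held at least 25 mm up, over its circle (within 50 mm sideways) (((horizontal distance between tin_a and place_middle below 0.05 m and height (world z) of tin_a above 0.029 m and angle between tin_a's own z axis and vertical below 0.35 rad and contact force between the fingers and tin_a above 1 N) or (horizontal distance between tin_b and place_middle below 0.05 m and height (world z) of tin_b above 0.029 m and angle between tin_b's own z axis and vertical below 0.35 rad and contact force between the fingers and tin_b above 1 N) or (horizontal distance between tin_c and place_middle below 0.05 m and height (world z) of tin_c above 0.029 m and angle between tin_c's own z axis and vertical below 0.35 rad and contact force between the fingers and tin_c above 1 N))), for 0.2 s.
3. the tin on the right circle is held at least 25 mm up, over its circle (within 50 mm sideways) (((horizontal distance between tin_a and place_right below 0.05 m and height (world z) of tin_a above 0.029 m and angle between tin_a's own z axis and vertical below 0.35 rad and contact force between the fingers and tin_a above 1 N) or (horizontal distance between tin_b and place_right below 0.05 m and height (world z) of tin_b above 0.029 m and angle between tin_b's own z axis and vertical below 0.35 rad and contact force between the fingers and tin_b above 1 N) or (horizontal distance between tin_c and place_right below 0.05 m and height (world z) of tin_c above 0.029 m and angle between tin_c's own z axis and vertical below 0.35 rad and contact force between the fingers and tin_c above 1 N))), for 0.2 s.
At the end, for the whole second after the job is handed in: Heaviest tin held in the fingers, still (0.05 m/s), within 0.3 rad of upright, underside over 100 mm above the counter, within 250 mm of the mat's centre, touching no other tin; the other two released on the mat, upright (0.1 rad), at rest, within 30 mm of their starts, neither being the heaviest (((height (world z) of tin_a above 0.1 m and horizontal distance between tin_a and mat below 0.25 m and angle between tin_a's own z axis and vertical below 0.3 rad and linear speed of tin_a below 0.05 m/s and contact force between the fingers and tin_a above 1 N and distance of each of tin_b, tin_c from where it was at the start of the episode below 0.03 m and angle between each of tin_b, tin_c's own z axis and vertical below 0.1 rad and linear speed of each of tin_b, tin_c below 0.03 m/s and contact force between each of the fingers, tin_a and tin_b below 0.1 N and contact force between tin_b and mat between 1 and 5.8 N and contact force between each of the fingers, tin_a and tin_c below 0.1 N and contact force between tin_c and mat between 1 and 5.8 N) or (height (world z) of tin_b above 0.1 m and horizontal distance between tin_b and mat below 0.25 m and angle between tin_b's own z axis and vertical below 0.3 rad and linear speed of tin_b below 0.05 m/s and contact force between the fingers and tin_b above 1 N and distance of each of tin_a, tin_c from where it was at the start of the episode below 0.03 m and angle between each of tin_a, tin_c's own z axis and vertical below 0.1 rad and linear speed of each of tin_a, tin_c below 0.03 m/s and contact force between each of the fingers, tin_b and tin_a below 0.1 N and contact force between tin_a and mat between 1 and 5.8 N and contact force between each of the fingers, tin_b and tin_c below 0.1 N and contact force between tin_c and mat between 1 and 5.8 N) or (height (world z) of tin_c above 0.1 m and horizontal distance between tin_c and mat below 0.25 m and angle between tin_c's own z axis and vertical below 0.3 rad and linear speed of tin_c below 0.05 m/s and contact force between the fingers and tin_c above 1 N and distance of each of tin_a, tin_b from where it was at the start of the episode below 0.03 m and angle between each of tin_a, tin_b's own z axis and vertical below 0.1 rad and linear speed of each of tin_a, tin_b below 0.03 m/s and contact force between each of the fingers, tin_c and tin_a below 0.1 N and contact force between tin_a and mat between 1 and 5.8 N and contact force between each of the fingers, tin_c and tin_b below 0.1 N and contact force between tin_b and mat between 1 and 5.8 N))); the arm keeps its last pose, push and grip.
It fails at once if a coin tin tips over (angle between any of tin_a, tin_b, tin_c's own z axis and vertical above 0.7 rad).
It fails at once if a coin tin is dropped or knocked flying instead of being set down ((linear speed of tin_a above 0.5 m/s and contact force between the fingers and tin_a below 0.1 N) or (linear speed of tin_b above 0.5 m/s and contact force between the fingers and tin_b below 0.1 N) or (linear speed of tin_c above 0.5 m/s and contact force between the fingers and tin_c below 0.1 N)).
It fails at once if the padlock, paper roll or pot is shifted by more than 30 mm (distance of any of padlock, coin_roll, pot from where it was at the start of the episode above 0.03 m).
It also fails if it takes over 64 s, if anything falls off the work surface, if the arm or the gripper's body presses on something with over 40 N, if the wrist force passes 120 N, or if a joint passes its speed limit or range.

### The arm

A 6-joint arm with a two-finger parallel gripper is mounted at the origin on the work surface. World frame = base frame: x ahead of the robot, y to its left, z up, the work surface at z = 0. Lengths are in m, angles in rad, forces in N, time in s.
With the tool pointing down it reaches from about 0.375 to 0.9 m from the base axis. Payload 3.1 kg.
Tool frame: the origin (TCP) lies midway between the tips of the shut fingers; the grasp point (between the pads) lies 19 mm behind it; z points along the fingers, y is the line along which they close (so a half turn about z gives the same grasp; the last joint's range is limited). The gripper opens to 87 mm and grips with 3 to 60 N. Pads are 19 mm wide; open, the fingers measure 117 mm over their backs; the gripper's body (75 mm by 190 mm) begins 51 mm behind the grasp point.
Start: joints at [-1.339, 0.527, 1.433, -0, 1.181, -0.178], TCP at [0.25, -0.573, 0.223] pointing down, gripper open.
Joint ranges: [-3.08, 3.08], [-0.75, 2.2], [0.22, 2.44], [-1.43, 4.57], [0, 2.65], [-2.85, 2.85]. Speed limits (rad/s): [2.79, 2.79, 3.14, 3.14, 3.14, 3.14].

### API

Orientations are given as a unit quaternion [x, y, z, w].
In Python, from rig import get_obs, cams, job gives the robot as it stands.
- The arm moves only by the tool servo_tool, never from a script. Its argument "moves" is text: rows parted by semicolons, each of 5 numbers parted by spaces: the shift along the tool's x, y, z in m, then the turn about the tool's z in degrees, then the finger opening in m, from 0 to 0.087. In form: dx dy dz spin claw; .... A call has 1 to 10 rows; each row is the pose to reach, as a shift and turn from the pose commanded when the call began, along the tool's axes at that moment; what a row does not reach only later rows make up. A row lasts 1/12 s, in which the tool goes at most 41.7 mm and 7.16 degrees, less where a joint would pass 70% of its speed; a pose out of reach is approached as far as the arm can. A call with a gripper value outside its range is refused whole. The fingers move at their own pace and stop on an object; "grip_force" is the grip in N (left out, the last holds). Time passes only in rows, so rows that repeat a pose let the fingers close. It gives the time, the measured TCP pose, the force, the opening and the grip force at its end, in the units of the state.
- get_obs(): the state, without advancing time (a new reading comes with each control period).
- cams.camera(name): name is "scene" or "top" or "wrist"; returns the picture (480x640x3 uint8, blue, green, red); there is no depth.
- cams.camera_model(name): a dict with "fx", "fy", "cx", "cy" (pixels), "R" (3x3) and "t" (3): a world point X has camera coordinates R X + t. Camera axes: x right, y down, z forward; pixel columns grow to the right and rows downward; lengths in m; the calibration is good to about 2 mm. A picture is of the moment at which its call begins: read the wrist's pose just before it. camera_model takes no time and is no camera call; for the wrist camera it gives the pose at the moment of the call.
- job.hand_in(): hands the job in; it is judged then, once.
The state is a dict: "time": time; "q": joint angles; "joint_velocities": joint speeds; "joint_torque": joint torques, N m; "position": TCP position; "tool_rot": TCP orientation; "ft_force": force on the tool from outside, world axes, zero at the start; "moment": the same for the moment, N m; "grip_width": finger opening in m; "grip_force": force on a finger pad.
Only numpy, scipy, OpenCV 4.12 (cv2) and the standard library are available. Lean on these libraries where they do the work, as an engineer would, in place of code of your own. Each camera call takes 0.05 s, during which the arm holds its last target. There are 200 camera calls.

## Working session

There is one attempt and no reset: what is moved stays moved. The work goes in short steps, Python scripts to look and compute and a tool call to move; the robot and the scene stay as the last step left them, time stands still between calls to the robot, and variables do not carry over. Pictures are saved under pics/ and viewed, at most 10 in all, crops included, and the job is handed in when it is done.

Besides the shell and the picture viewer there is one more tool, called after "Emit:" as name(argument=value, ...), one argument or row to a line, values as JSON. servo_tool: Moves the arm, as the interface text tells. Its arguments: {"type":"object","properties":{"moves":{"type":"string"},"grip_force":{"type":"number"}},"required":["moves"]}

```bash
mkdir -p pics
python3 - <<'E'
from rig import get_obs,cams,job
import cv2
for n in("top","scene"):
    cv2.imwrite(f"pics/{n}0.png",cams.camera(n))
    m=cams.camera_model(n);print(n,{k:(v if isinstance(v,float) else [list(map(lambda x:round(float(x),3),r)) if hasattr(r,'__len__') else r for r in v] if hasattr(v,'__len__') else v) for k,v in m.items()})
o=get_obs();print(o)
E
```

```text
top {'fx': 496.9978050801382, 'fy': 496.9978050801382, 'cx': 322.55532399218237, 'cy': 237.35470600378477, 'R': [[-0.001, -1.0, 0.003], [-0.994, 0.001, -0.113], [0.113, -0.004, -0.994]], 't': [np.float64(-0.07329398334939392), np.float64(0.5289068569821204), np.float64(0.7802439246892838)]}
scene {'fx': 531.2995501027981, 'fy': 531.2995501027981, 'cx': 319.10079760705713, 'cy': 232.7490043681385, 'R': [[-0.585, 0.811, -0.013], [0.511, 0.355, -0.783], [-0.63, -0.465, -0.622]], 't': [np.float64(0.36653357946392034), np.float64(-0.2165597155364264), np.float64(1.3567366457787189)]}
{'time': 0.1, 'q': array([-1.33847674e+00,  5.28345298e-01,  1.43376398e+00,  8.71138624e-06,
        1.18135825e+00, -1.78514548e-01]), 'joint_velocities': array([ 0.00103655, -0.00256152, -0.00398001,  0.00115345,  0.0001181 ,
        0.00025316]), 'joint_torque': array([ 1.41066571e-04, -4.40984094e+01, -1.77151000e+01,  6.35580369e-02,
        5.33945533e-02, -4.86177225e-05]), 'position': array([ 0.24948025, -0.57235108,  0.22168985]), 'tool_rot': array([ 9.78975906e-01,  2.03973766e-01, -2.11899326e-05, -9.37209720e-04]), 'ft_force': array([-0.12595154,  0.61326249, -0.29805156]), 'moment': array([ 0.01767375, -0.02183797, -0.00327426]), 'grip_force': 0.0, 'grip_width': 0.08693622278021486}
```

View pics/top0.png

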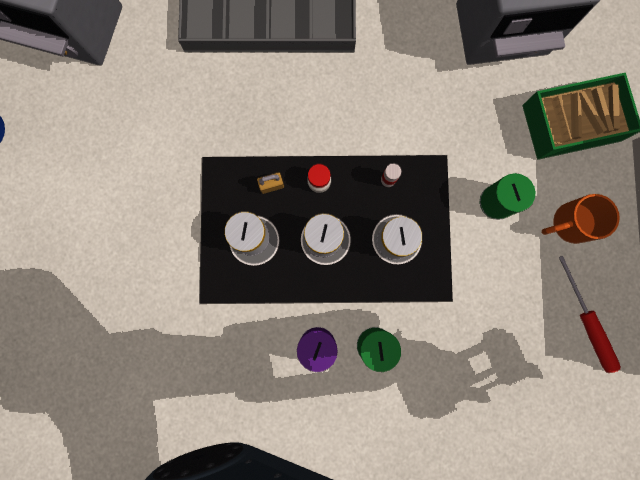

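View pics/scene0.png

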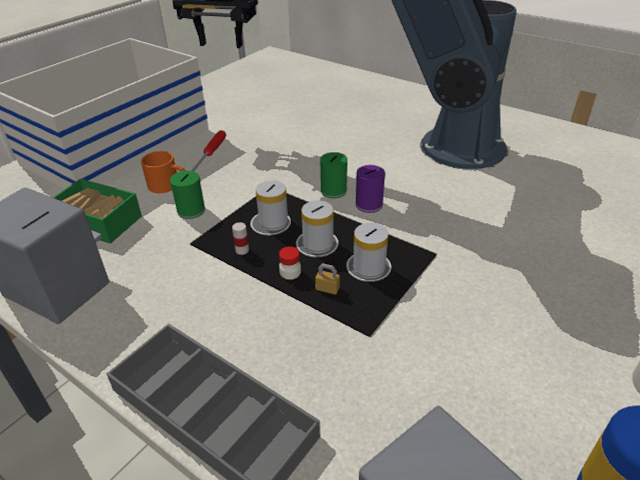

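The top view shows three bare-metal tins with white tops on the mat's circles at about (245,232), (325,234) and (402,236). The left one on the mat is the robot's left. The green ones at (515,195) and (379,350) and the purple one at (317,350) are off the mat, so they're the look-alikes to leave alone. The padlock (270,183), pot (319,178) and roll (391,175) stand behind the tins.

```bash
cat > h.py <<'E'
from rig import get_obs,cams,job
import cv2,numpy as np
def ray(n,uv,z,m=None):
    m=m or cams.camera_model(n);R=np.array(m["R"]);t=np.array(m["t"])
    d=R.T@np.array([(uv[0]-m["cx"])/m["fx"],(uv[1]-m["cy"])/m["fy"],1]);c=-R.T@t
    return (c+d*(z-c[2])/d[2])
def rel(p):  # world shift -> tool axes from current pose
    from scipy.spatial.transform import Rotation as Ro
    o=get_obs();r=Ro.from_quat(o["tool_rot"]);return r.inv().apply(np.array(p)-o["position"])
E
python3 - <<'E'
from h import *
im=cams.camera("top");hsv=cv2.cvtColor(im,cv2.COLOR_BGR2HSV)
mk=((hsv[...,1]<40)&(hsv[...,2]>165)).astype(np.uint8)*255
roi=np.zeros_like(mk);roi[200:280,205:445]=1;mk*=roi
mk=cv2.morphologyEx(cv2.morphologyEx(mk,cv2.MORPH_CLOSE,np.ones((7,7))),cv2.MORPH_OPEN,cv2.getStructuringElement(2,(15,15)))
vis=im.copy();C=[]
for c in cv2.findContours(mk,0,1)[0]:
    (u,v),r=cv2.minEnclosingCircle(c);e=cv2.fitEllipse(c);C.append((u,v));print("lid",u,v,r,e,cv2.contourArea(c),ray("top",e[0],.089).round(4))
    cv2.circle(vis,(int(u),int(v)),int(r),(0,0,255),1);cv2.circle(vis,(int(e[0][0]),int(e[0][1])),2,(255,0,0),-1)
dark=(hsv[...,2]<60).astype(np.uint8);dark[:140]=0;dark[310:]=0;dark[:,:195]=0;dark[:,460:]=0
c=max(cv2.findContours(dark,0,1)[0],key=cv2.contourArea);b=cv2.boxPoints(cv2.minAreaRect(cv2.convexHull(c)))
hull=cv2.approxPolyDP(cv2.convexHull(c),6,True)[:,0];print("mat",[(tuple(p),ray("top",p,.004).round(4)) for p in hull.astype(float)])
hs=[("pad",(270,186),.0),]
for n,uv,z in(("padlock",(271,178),.06),("pot",(319,175),.054),("roll",(392,170),.064)):print(n,ray("top",uv,z).round(3))
cv2.imwrite("pics/c.png",cv2.resize(vis[140:310,190:460],None,fx=2.9,fy=2.9,interpolation=cv2.INTER_CUBIC))
o=get_obs();print(o["time"])
m=cams.camera_model("wrist");R=np.array(m["R"]);print("wrist cam",-R.T@np.array(m["t"]),m["fx"]);print(R)
E
```

```text
lid 401.5 236.0 23.585052490234375 ((401.931640625, 235.7252197265625), (35.3071174621582, 43.967445373535156), 145.05569458007812) 1210.5 [ 0.5245 -0.1938  0.089 ]
lid 323.3520812988281 233.18934631347656 19.23701286315918 ((323.47705078125, 233.0684356689453), (36.94462966918945, 37.3875846862793), 95.87071228027344) 1084.0 [ 0.5286 -0.0751  0.089 ]
lid 244.8932647705078 231.07302856445312 20.129304885864258 ((243.95521545410156, 230.94931030273438), (36.19855499267578, 38.53010940551758), 59.60310363769531) 1092.0 [0.532  0.0452 0.089 ]
mat [((np.float64(446.0), np.float64(155.0)), array([ 0.674 , -0.2862,  0.004 ])), ((np.float64(451.0), np.float64(300.0)), array([ 0.4269, -0.2872,  0.004 ])), ((np.float64(200.0), np.float64(302.0)), array([0.4241, 0.1293, 0.004 ])), ((np.float64(203.0), np.float64(157.0)), array([0.6706, 0.1307, 0.004 ]))]
padlock [0.621 0.008 0.06 ]
pot [ 0.627 -0.068  0.054]
roll [ 0.632 -0.184  0.064]
0.15
wrist cam [ 0.32351209 -0.53814245  0.38519636] 352.86493105334785
[[ 0.39977816 -0.91661118 -0.00116683]
 [-0.87575922 -0.38233584  0.29472885]
 [-0.27059788 -0.11680429 -0.95558021]]
```

View pics/c.png

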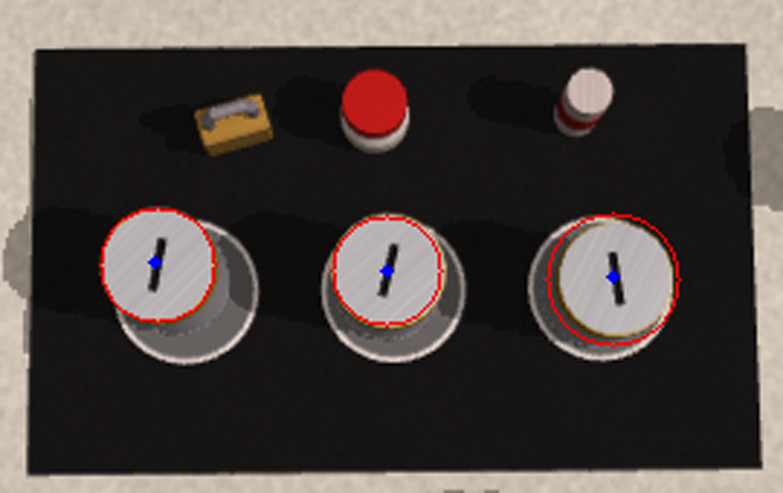

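Confirmed in the crop: these are the three tins on their circles, with lid centres at L (0.532, 0.045), M (0.5285, -0.075) and R (0.5245, -0.194). I'll close the fingers along world y.

Emit:
servo_tool(
  moves="0.01 -0.009 0 2 0.087; 0.035 -0.031 0 5 0.087; 0.065 -0.058 0 8 0.087; 0.095 -0.085 0 11 0.087; 0.125 -0.112 0 14 0.087; 0.155 -0.139 0 17 0.087; 0.185 -0.166 0 20 0.087; 0.215 -0.193 0 22 0.087; 0.245 -0.22 0 23.5 0.087; 0.27 -0.242 0 23.5 0.087",
)

```text
time: 0.98
position: [0.4007, -0.2404, 0.2224]
tool_rot: [1.0, 0.0, -0.0, -0.001]
ft_force: [-0.1, -0.8, -0.5]
grip_width: 0.0874
grip_force: 0.0
```

Emit:
servo_tool(
  moves="0.016 -0.035 0 0 0.087; 0.032 -0.07 0 0 0.087; 0.048 -0.105 0 0 0.087; 0.064 -0.14 0 0 0.087; 0.08 -0.175 0 0 0.087; 0.096 -0.21 0 0 0.087; 0.112 -0.245 0 0 0.087; 0.125 -0.275 0 0 0.087; 0.131 -0.288 0 0 0.087; 0.131 -0.288 0 0 0.087",
)

```text
time: 1.82
position: [0.5323, 0.0479, 0.2224]
tool_rot: [1.0, 0.003, 0.0, -0.0]
ft_force: [-0.2, -0.4, 0.2]
grip_width: 0.087
grip_force: 0.0
```

Run:
```python
from h import *
o=get_obs();print(o["position"],o["q"],o["ft_force"],o["joint_torque"])
cv2.imwrite("pics/w1.png",cams.camera("wrist"))
m=cams.camera_model("wrist");R=np.array(m["R"]);t=np.array(m["t"])
for n,p in(("L",(.532,.045,.089)),("M",(.5285,-.075,.089)),("pad",(.621,.008,.06))):
    c=R@np.array(p)+t;print(n,m["fx"]*c[0]/c[2]+m["cx"],m["fy"]*c[1]/c[2]+m["cy"])
```

```text
[0.53230293 0.04789207 0.22237517] [-1.20031852e-01  4.05849515e-01  1.66037351e+00  1.07016137e-03
  1.07459820e+00  1.44515216e+00] [-0.23307647 -0.35192447  0.18452705] [  1.02768414 -36.69627428 -16.34356141   0.19277205  -0.05816275
   0.15852844]
L 321.17789640221855 227.14063685570804
M 458.46754449186886 231.57407403407493
pad 363.9001206015067 120.33943124481078
```

View pics/w1.png

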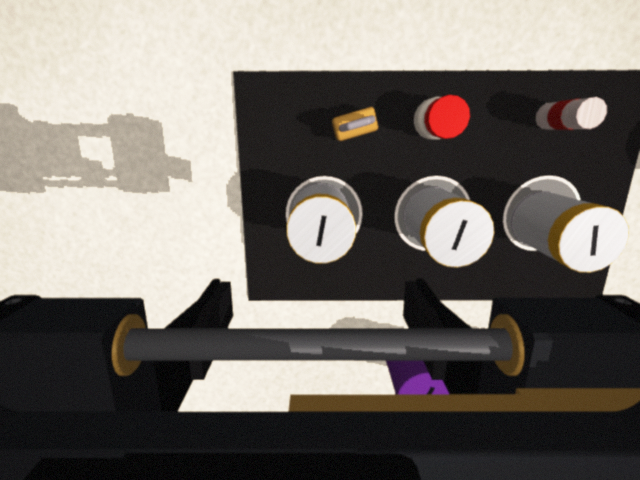

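The wrist view shows the left lid at (321,229), against a predicted (321,227), so the position estimate holds. Descending.

Emit:
servo_tool(
  moves="0 0 0.01 0 0.087; 0 0 0.035 0 0.087; 0 0 0.065 0 0.087; 0 0 0.095 0 0.087; 0 0 0.12 0 0.087; 0 0 0.14 0 0.087; 0 0 0.158 0 0.087; 0 0 0.172 0 0.087; 0 0 0.18 0 0.087; 0 0 0.18 0 0.087",
)

```text
time: 2.7
position: [0.5294, 0.0437, 0.0406]
tool_rot: [1.0, -0.001, -0.002, -0.0]
ft_force: [0.3, 0.5, -0.1]
grip_width: 0.087
grip_force: 0.0
```

Emit:
servo_tool(
  moves="0 0 0 0 0.06; 0 0 0 0 0.05; 0 0 0 0 0.05; 0 0 0 0 0.05; 0 0 0 0 0.05; 0 0 0 0 0.05; 0 0 0 0 0.05; 0 0 0 0 0.05",
  grip_force=35,
)

```text
time: 3.37
position: [0.5318, 0.0449, 0.0433]
tool_rot: [1.0, 0.0, 0.001, 0.0]
ft_force: [-0.3, 1.1, 6.0]
grip_width: 0.0594
grip_force: 35.0
```

Emit:
servo_tool(
  moves="0 0 -0.004 0 0.05; 0 0 -0.012 0 0.05; 0 0 -0.022 0 0.05; 0 0 -0.032 0 0.05; 0 0 -0.042 0 0.05; 0 0 -0.048 0 0.05; 0 0 -0.05 0 0.05; 0 0 -0.05 0 0.05; 0 0 -0.05 0 0.05; 0 0 -0.05 0 0.05",
)

```text
time: 4.2
position: [0.5309, 0.0448, 0.0922]
tool_rot: [1.0, 0.0, -0.0, -0.0]
ft_force: [-0.1, 0.2, -3.8]
grip_width: 0.0594
grip_force: 35.0
```

Emit:
servo_tool(
  moves="0 0 0 0 0.05; 0 0 0 0 0.05; 0 0 0 0 0.05; 0 0 0 0 0.05",
)

```text
time: 4.53
position: [0.5312, 0.0448, 0.0923]
tool_rot: [1.0, 0.0, -0.0, -0.0]
ft_force: [0.4, -0.2, -3.9]
grip_width: 0.0592
grip_force: 35.0
```

```bash
cat > w.py <<'E'
from h import *
F=[];T=[]
for i in range(8):
    im=cams.camera("scene");o=get_obs();F.append(o["ft_force"]);T.append(o["joint_torque"][1:3])
F=np.array(F);print("F",F.mean(0).round(2),F[:,2].round(2),np.mean(T,0).round(2),o["position"].round(4),o["moment"].round(2),o["grip_width"])
E
python3 w.py
```

```text
F [-0.17 -0.13 -3.35] [-2.97 -2.29 -3.14 -4.07 -3.7  -3.79 -3.33 -3.48] [-41.87 -11.23] [0.5313 0.0448 0.0926] [ 0.03 -0.    0.01] 0.05913198916915314
```

Left tin: about 3.5 N. Setting it down.

Emit:
servo_tool(
  moves="0 0 0.006 0 0.05; 0 0 0.016 0 0.05; 0 0 0.028 0 0.05; 0 0 0.037 0 0.05; 0 0 0.043 0 0.05; 0 0 0.047 0 0.05; 0 0 0.049 0 0.05; 0 0 0.05 0 0.05; 0 0 0.05 0 0.05; 0 0 0.05 0 0.05",
)

```text
time: 5.77
position: [0.5307, 0.0449, 0.0433]
tool_rot: [1.0, 0.0, -0.001, 0.0]
ft_force: [-3.2, -0.4, 5.9]
grip_width: 0.0596
grip_force: 35.0
```

```bash
sed 's/range(8)/range(2)/' w.py | python3 -
```

```text
F [-3.9   0.19  5.86] [5.19 6.53] [-39.07  -9.77] [0.5307 0.0449 0.0433] [-0.02  0.63 -0.03] 0.059299649649772135
```

Emit:
servo_tool(
  moves="0 0 0 0 0.087; 0 0 0 0 0.087; 0 0 0 0 0.087; 0 0 0 0 0.087; 0 0 0 0 0.087; 0 0 0 0 0.087",
)

```text
time: 6.37
position: [0.5316, 0.0448, 0.0425]
tool_rot: [1.0, 0.0, 0.0, 0.0]
ft_force: [-0.2, 0.3, -0.8]
grip_width: 0.0851
grip_force: 0.0
```

Emit:
servo_tool(
  moves="0 0 -0.01 0 0.087; 0 0 -0.035 0 0.087; 0 0 -0.065 0 0.087; 0 0 -0.09 0 0.087; 0 0 -0.105 0 0.087; 0 0.01 -0.11 0 0.087; 0 0.035 -0.11 0 0.087; -0.003 0.065 -0.11 0 0.087; -0.003 0.095 -0.11 0 0.087; -0.003 0.12 -0.11 0 0.087",
)

```text
time: 7.2
position: [0.5277, -0.0773, 0.1523]
tool_rot: [1.0, 0.0, -0.0, 0.0]
ft_force: [0.2, 0.3, 0.4]
grip_width: 0.0872
grip_force: 0.0
```

Emit:
servo_tool(
  moves="0 0 0 0 0.087; 0 0 0 0 0.087; 0 0 0.01 0 0.087; 0 0 0.03 0 0.087; 0 0 0.05 0 0.087; 0 0 0.075 0 0.087; 0 0 0.095 0 0.087; 0 0 0.106 0 0.087; 0 0 0.11 0 0.087; 0 0 0.11 0 0.087",
)

```text
time: 8.03
position: [0.5276, -0.0742, 0.0414]
tool_rot: [1.0, 0.001, -0.001, -0.001]
ft_force: [-0.1, 0.3, 0.2]
grip_width: 0.087
grip_force: 0.0
```

Emit:
servo_tool(
  moves="0 0 0 0 0.06; 0 0 0 0 0.05; 0 0 0 0 0.05; 0 0 0 0 0.05; 0 0 0 0 0.05; 0 0 0 0 0.05; 0 0 0 0 0.05; 0 0 0 0 0.05",
  grip_force=35,
)

```text
time: 8.7
position: [0.5288, -0.0753, 0.0432]
tool_rot: [1.0, 0.0, 0.001, 0.0]
ft_force: [-0.9, 0.1, 6.4]
grip_width: 0.0598
grip_force: 35.0
```

Emit:
servo_tool(
  moves="0 0 -0.004 0 0.05; 0 0 -0.012 0 0.05; 0 0 -0.022 0 0.05; 0 0 -0.032 0 0.05; 0 0 -0.042 0 0.05; 0 0 -0.048 0 0.05; 0 0 -0.05 0 0.05; 0 0 -0.05 0 0.05; 0 0 -0.05 0 0.05; 0 0 -0.05 0 0.05",
)

```text
time: 9.53
position: [0.528, -0.0751, 0.0922]
tool_rot: [1.0, 0.0, -0.0, -0.0]
ft_force: [0.1, -0.7, -3.7]
grip_width: 0.0596
grip_force: 35.0
```

Emit:
servo_tool(
  moves="0 0 0 0 0.05; 0 0 0 0 0.05; 0 0 0 0 0.05; 0 0 0 0 0.05",
)

```text
time: 9.87
position: [0.5283, -0.0752, 0.0923]
tool_rot: [1.0, 0.0, -0.0, -0.0]
ft_force: [-0.2, 0.1, -4.2]
grip_width: 0.0595
grip_force: 35.0
```

```bash
python3 w.py
```

```text
F [-0.04 -0.08 -3.68] [-3.83 -2.87 -3.4  -4.24 -2.96 -3.73 -5.06 -3.32] [-42.16 -11.34] [ 0.5284 -0.0752  0.0926] [-0.01  0.05 -0.  ] 0.05971883273516667
```

Middle tin: about 3.7 N. Setting it down and going to the right tin (dx -0.004, dy +0.119).

Emit:
servo_tool(
  moves="0 0 0.006 0 0.05; 0 0 0.016 0 0.05; 0 0 0.028 0 0.05; 0 0 0.037 0 0.05; 0 0 0.043 0 0.05; 0 0 0.047 0 0.05; 0 0 0.049 0 0.05; 0 0 0.05 0 0.05; 0 0 0.05 0 0.05; 0 0 0.05 0 0.05",
)

```text
time: 11.1
position: [0.5278, -0.075, 0.0433]
tool_rot: [1.0, 0.0, -0.0, -0.0]
ft_force: [-2.8, 0.7, 3.9]
grip_width: 0.0594
grip_force: 35.0
```

Emit:
servo_tool(
  moves="0 0 0 0 0.087; 0 0 0 0 0.087; 0 0 0 0 0.087; 0 0 0 0 0.087; 0 0 0 0 0.087; 0 0 0 0 0.087",
)

```text
time: 11.6
position: [0.5287, -0.0753, 0.0425]
tool_rot: [1.0, 0.0, 0.0, 0.0]
ft_force: [-0.7, 0.2, 0.5]
grip_width: 0.085
grip_force: 0.0
```

Emit:
servo_tool(
  moves="0 0 -0.01 0 0.087; 0 0 -0.035 0 0.087; 0 0 -0.065 0 0.087; 0 0 -0.09 0 0.087; 0 0 -0.105 0 0.087; 0 0.01 -0.11 0 0.087; 0 0.035 -0.11 0 0.087; -0.003 0.065 -0.11 0 0.087; -0.004 0.095 -0.11 0 0.087; -0.004 0.119 -0.11 0 0.087",
)

```text
time: 12.43
position: [0.5239, -0.1966, 0.1523]
tool_rot: [1.0, 0.0, -0.0, 0.0]
ft_force: [0.7, -0.3, -0.1]
grip_width: 0.0868
grip_force: 0.0
```

Emit:
servo_tool(
  moves="0 0 0 0 0.087; 0 0 0 0 0.087; 0 0 0.01 0 0.087; 0 0 0.03 0 0.087; 0 0 0.05 0 0.087; 0 0 0.075 0 0.087; 0 0 0.095 0 0.087; 0 0 0.106 0 0.087; 0 0 0.11 0 0.087; 0 0 0.11 0 0.087",
)

```text
time: 13.27
position: [0.5237, -0.193, 0.0414]
tool_rot: [1.0, 0.001, -0.001, -0.001]
ft_force: [-0.3, 0.2, 0.5]
grip_width: 0.0871
grip_force: 0.0
```

Emit:
servo_tool(
  moves="0 0 0 0 0.06; 0 0 0 0 0.05; 0 0 0 0 0.05; 0 0 0 0 0.05; 0 0 0 0 0.05; 0 0 0 0 0.05; 0 0 0 0 0.05; 0 0 0 0 0.05",
  grip_force=35,
)

```text
time: 13.93
position: [0.5248, -0.1941, 0.0433]
tool_rot: [1.0, 0.0, 0.0, 0.0]
ft_force: [-0.2, 1.4, 5.6]
grip_width: 0.0597
grip_force: 35.0
```

Emit:
servo_tool(
  moves="0 0 -0.004 0 0.05; 0 0 -0.012 0 0.05; 0 0 -0.022 0 0.05; 0 0 -0.032 0 0.05; 0 0 -0.042 0 0.05; 0 0 -0.048 0 0.05; 0 0 -0.05 0 0.05; 0 0 -0.05 0 0.05; 0 0 -0.05 0 0.05; 0 0 -0.05 0 0.05",
)

```text
time: 14.77
position: [0.524, -0.1939, 0.0922]
tool_rot: [1.0, 0.0, -0.0, -0.0]
ft_force: [-0.5, -0.2, -6.0]
grip_width: 0.0594
grip_force: 35.0
```

Emit:
servo_tool(
  moves="0 0 0 0 0.05; 0 0 0 0 0.05; 0 0 0 0 0.05; 0 0 0 0 0.05",
)

```text
time: 15.1
position: [0.5244, -0.1941, 0.0923]
tool_rot: [1.0, 0.0, -0.0, -0.0]
ft_force: [-0.4, 0.4, -6.5]
grip_width: 0.0593
grip_force: 35.0
```

```bash
python3 w.py
```

```text
F [-0.07  0.13 -6.96] [-7.31 -6.2  -6.97 -7.32 -6.99 -7.14 -7.29 -6.45] [-45.62 -12.76] [ 0.5245 -0.1942  0.0926] [ 0.03  0.04 -0.02] 0.05949234483724584
```

The right tin is clearly heaviest at about 7.0 N, against 3.5 and 3.7 N. As the task says, I'll set it down and release it, then grip it again and lift.

Emit:
servo_tool(
  moves="0 0 0.006 0 0.05; 0 0 0.016 0 0.05; 0 0 0.028 0 0.05; 0 0 0.037 0 0.05; 0 0 0.043 0 0.05; 0 0 0.047 0 0.05; 0 0 0.049 0 0.05; 0 0 0.05 0 0.05; 0 0 0.05 0 0.05; 0 0 0.05 0 0.05",
)

```text
time: 16.33
position: [0.5239, -0.1939, 0.0433]
tool_rot: [1.0, 0.0, -0.0, -0.0]
ft_force: [-3.6, 1.7, 1.9]
grip_width: 0.0592
grip_force: 35.0
```

Emit:
servo_tool(
  moves="0 0 0 0 0.087; 0 0 0 0 0.087; 0 0 0 0 0.087; 0 0 0 0 0.087; 0 0 0 0 0.087; 0 0 0 0 0.087",
)

```text
time: 16.83
position: [0.5249, -0.1944, 0.0426]
tool_rot: [1.0, 0.0, 0.0, 0.0]
ft_force: [1.5, 0.8, -0.1]
grip_width: 0.0851
grip_force: 0.0
```

Emit:
servo_tool(
  moves="0 0 0 0 0.06; 0 0 0 0 0.05; 0 0 0 0 0.05; 0 0 0 0 0.05; 0 0 0 0 0.05; 0 0 0 0 0.05; 0 0 0 0 0.05; 0 0 0 0 0.05",
  grip_force=35,
)

```text
time: 17.5
position: [0.5244, -0.194, 0.0425]
tool_rot: [1.0, 0.0, -0.0, -0.0]
ft_force: [0.3, 2.3, 0.4]
grip_width: 0.0593
grip_force: 35.0
```

Emit:
servo_tool(
  moves="0 0 -0.004 0 0.05; 0 0 -0.014 0 0.05; 0 0 -0.03 0 0.05; 0 0 -0.05 0 0.05; 0 0 -0.07 0 0.05; 0 0 -0.09 0 0.05; 0 0 -0.11 0 0.05; 0 0 -0.128 0 0.05; 0 0 -0.142 0 0.05; 0 0 -0.15 0 0.05",
)

```text
time: 18.33
position: [0.5244, -0.1943, 0.1944]
tool_rot: [1.0, 0.0, 0.001, 0.001]
ft_force: [0.7, 0.1, -6.8]
grip_width: 0.0595
grip_force: 35.0
```

Emit:
servo_tool(
  moves="0 0 0 0 0.05; 0 0 0 0 0.05; 0 0 0 0 0.05; 0 0 0 0 0.05; 0 0 0 0 0.05; 0 0 0 0 0.05; 0 0 0 0 0.05; 0 0 0 0 0.05",
)

```text
time: 19.0
position: [0.5244, -0.1941, 0.1922]
tool_rot: [1.0, 0.0, -0.0, -0.0]
ft_force: [-0.2, -0.1, -6.4]
grip_width: 0.0596
grip_force: 35.0
```

```bash
python3 w.py; python3 -c "
from h import *
cv2.imwrite('pics/end.png',cams.camera('scene')[120:420,120:520])"
```

```text
F [ 0.1  -0.29 -6.8 ] [-6.83 -6.67 -6.63 -6.48 -6.33 -6.77 -7.31 -7.39] [-43.15 -17.36] [ 0.5245 -0.1942  0.1926] [ 0.02 -0.01  0.01] 0.05971807423269901
```

View pics/end.png

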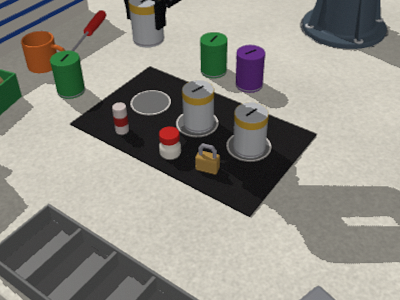

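The crop shows the heavy tin held upright at (147,25) above its empty circle at (150,103). The other two stand on their circles at (198,105) and (250,130), and the padlock, pot and roll haven't moved.

```bash
python3 -c "
from rig import job
print(job.hand_in())"
```

```text
the job is handed in; nothing more can be done
None
```

I lifted and set down all three tins in order, found the right one heaviest (about 7.0 N against 3.5 and 3.7 N), and handed in with it held upright and still about 15 cm above the mat; the hand-in returned no verdict.

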